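# Fit the filter cap and hold it home

## Robot

A 6-joint arm with a two-finger parallel gripper is mounted at the origin on the work surface. World frame = base frame: x ahead of the robot, y to its left, z up, the work surface at z = 0. Lengths are in m, angles in rad, forces in N, time in s.
With the tool pointing down it reaches from about 0.35 to 0.975 m from the base axis. Payload 7.1 kg.
Tool frame: the origin (TCP) lies midway between the tips of the shut fingers; the grasp point (between the pads) lies 19 mm behind it (hold_point_z is the distance from the TCP to the grasp point, in m); z points along the fingers, y is the line along which they close (so a half turn about z gives the same grasp; the last joint's range is limited). The gripper opens to 88 mm and grips with 3 to 60 N. Pads are 20 mm wide; open, the fingers measure 115 mm over their backs; the gripper's body (75 mm by 178 mm) begins 61 mm behind the grasp point.
Start: joints at [-1.246, 0.423, 1.63, -0, 1.089, -0.019], TCP at [0.211, -0.588, 0.223] pointing down, gripper open.
Joint ranges: [-3, 3], [-0.9, 2.11], [0.09, 2.58], [-1.31, 4.45], [0.11, 2.69], [-2.54, 2.54]. Speed limits (rad/s): [2.39, 2.39, 3.01, 3.14, 3.14, 3.14].

## Interface

Orientations are given as a unit quaternion [x, y, z, w].
In Python, from rig import get_state, grab_frame, sign_off, recognise, masks_of, hold_point_z gives the robot as it stands. The module is installed in compiled form; this text tells all that it offers.
- The arm moves only by the shell command python3 -m jog 'ROWS'. ROWS is JSON, a list of rows, each an object with "grip": the finger opening in m, from 0 to 0.0878; "delta_pos": the shift along the world's x, y, z in m, a list of three; "roll": the turn about the world's z in rad. In form: [{"grip": grip, "delta_pos": [x, y, z], "roll": roll}, ...]. A call has exactly 8 rows; each row shifts and turns the commanded pose from where the row before left it; what a row does not reach is not made up. A row lasts 1/8 s, in which the tool goes at most 62.5 mm and 10.7 degrees, less where a joint would pass 70% of its speed; a pose out of reach is approached as far as the arm can. A call with a gripper value outside its range is refused whole. The fingers move at their own pace and stop on an object; the grip force is fixed at half the most. Time passes only in rows, so rows that do not move let the fingers close, or fill a call up. It gives the time, the measured TCP pose, the force, the opening and the grip force at its end, in the units of the state.
- get_state(): the state, without advancing time (a new reading comes with each control period).
- grab_frame(name): name is "scene" or "side" or "wrist"; returns a dict with "img" (400x640x3 uint8, red, green, blue), "range_z" (400x640 float32, m along the optical axis (not along the pixel's ray), 0 where there is no reading), "intrinsics" (3x3 intrinsics, pixels), "k1" (the pictures are not rectified: a ray, as slopes to the right and down, at radius r is drawn at 1 + k1 r^2 times it, then the intrinsics apply), "rvec" (rotation vector, rad) and "tvec" (3), from world to camera coordinates, as OpenCV has them. Camera axes: x right, y down, z forward; pixel columns grow to the right and rows downward; lengths in m; the calibration is good to about 2 mm. A picture is of the moment at which its call begins.
- sign_off(): hands the job in; it is judged then, once.
Trained networks look in the newest picture that a camera, given by its name, has taken for a name from the list of things; names that differ only in an ending like _2 or _b are one class to them, and where a whole thing is asked for, a point or a joint stands for the part that bears it (a point fixed in the world has none). Each returns a list of dicts, best first, with "conf" (0 to 1); they miss things now and then, are a little off and sometimes report something else, mostly with a low value. They report only what shows in the picture. A call takes as long as a camera call. They do not tell look-alikes from the thing itself.
- recognise(name, camera): "location" ([x, y, z] in m, in the coordinates of the camera as it stood for that picture, good to about 4 mm: the middle of the surface that is visible of it).
- masks_of(name, camera): "region" (400x640 bool, what is visible of it).
The state is a dict: "time": time; "q": joint angles; "qd": joint speeds; "effort": joint torques, N m; "position": TCP position; "orientation": TCP orientation; "ft_force": force on the tool from outside, world axes, zero at the start; "ft_torque": the same for the moment, N m; "width": finger opening in m; "gripper_force": force on a finger pad.
Only numpy, scipy, OpenCV 4.12 (cv2) and the standard library are available. Lean on these libraries where they do the work, as an engineer would, in place of code of your own. Each camera call takes 0.05 s, during which the arm holds its last target. There are 200 camera calls.

## Task

The clean orange cap of the blue water filter is inside the wooden drop-front box: pull the front down, take the cap out, and push the front back up until it is shut again. Put the cap upright on the filter's neck, turn it until its hidden keyways drop over the pins, and push it fully home against its spring. Finish while your hand is still holding it pushed home, so that I can slip the retaining clip on, and leave the other things on the table where they are.

Things in the scene. Friction and masses are not known exactly. Their poses are not given: they have to be found in the camera images.
- pantry: Wooden drop-front box (bread-bin form) with a sloping front, fixed; 200 deep, 316 wide, 148 high. Origin: centre of its underside; z up, +x from its front to its back, y along its width. Inner floor 22 above the table, inner side faces at y = +-145. With the front down, what stands on the floor ahead of the roof can be reached from above.
- roof_edge (a point): Middle of the front edge of the box's roof, on its top face: at (20, 0, 148) in the box's frame, same axes. The roof covers only the rear part of the box, from here back. Fixed.
- door_hinge (a point): Middle of the hinge line at the bottom of the box's front: at (-100, 0, 35) in the box's frame and with the same axes; the hinge runs along y. Fixed.
- door (a joint): Angle of the drop front, rad: 0 shut (it slopes up and back at 45 degrees), 0.785 upright, 2.32 fully down (about level, its stop). Hinged at the bottom; panel 9 thick, 284 wide, reaching 165 from the hinge, 280 g. Little friction, no latch: past upright it falls open, short of upright it falls shut.
- door_bar (a point): Middle of the front's round steel pull bar: 12 thick, parallel to the hinge, 200 from it in the panel's plane and 29 clear of the panel's free edge, so a finger fits on either side; 120 free between its two brackets. Shut, it is 176 above the table, 21 behind and 28 above the roof's front edge; fully down, 42 above the table. It turns between pads that close across it.
- cap: Orange knurled cap, an upside-down cup, 58 diameter, 40 high, about 60 g, upright (open side down) on the box's floor, its centre 47 to 53 ahead of the roof's edge. Origin: centre of its open rim; z up. Bore 42, closed 34 above the rim. In the bore are three keyways, 120 degrees apart, 12 wide, open at the rim. They are hidden and its x axis does not tell where: feel for them by turning.
- filter: Bench-top water filter, fixed: foot plate 130 square, blue body 92 diameter up to 106, white shoulder 60 diameter up to 125, then the white neck, 40 diameter, tapered at its top, up to 154. Origin: centre of the foot's underside; z up, on the neck's axis. Three steel pins, 6 thick, stick out 5 from the neck, 120 degrees apart, one along +x; their tops are 136 above the table.
- shoulder (a point): Centre of the top face of the filter's shoulder, on the neck's axis, 125 above the table. The cap is home when its rim meets this face. Unkeyed, its rim rests on the pins, 11 above; with the keyways over the pins (within about 0.13 rad) it drops to 6 above, onto a sprung disc, 26 wide, on the neck (top at 165). The spring pushes up with 4 N there, 9 N at home. It does not lock: let go, it rises.
- kettle: Stainless kettle, 144 diameter, 165 high with its bail handle up; origin under its centre. To be left alone.
- mug: Red thermal mug with black twist cap, 84 diameter, 143 high; origin under its centre. To be left alone.
- tin: Aluminium tin with lid, 97 diameter, 67 high; origin under its centre. To be left alone.
- bowl: Green collapsible silicone bowl, 162 diameter, 40 high; origin under its centre. To be left alone.
- board: Small wooden cutting board, 190 x 140 x 14 with a 80 long grip; origin under its centre. To be left alone.
- cartridge: Spent white filter cartridge standing upright, 60 diameter, 110 high; origin under its centre. To be left alone.
- clip: Steel wire retaining clip lying flat, 87 x 55 x 7; origin near its centre. To be left alone.
Mind the look-alikes: they are no part of the job. Leave any yellow look-alike of the filter alone.

How it is judged:
On the way, in this order (a step that is already met when the one before it is completed fails the run):
1. the box's front has been pulled down (value of joint door above 1.9 rad), for 0.1 s.
2. the cap has been taken out of the box (horizontal distance between cap and pantry above 0.2 m), for 0.1 s.
3. the front has been pushed back up and is shut (value of joint door below 0.06 rad), for 0.2 s.
At the end, for the whole second after the job is handed in: The front is shut (under 0.06 rad). The cap sits upright (within 0.07 rad) on the neck, centred within 3 mm, its rim within 2.5 mm of the shoulder, still, and the fingers are holding it there against the spring (contact over 2 N) (value of joint door below 0.06 rad and horizontal distance between cap and filter below 0.003 m and z of cap in the frame of filter below 0.1275 m and angle between cap's own z axis and vertical below 0.07 rad and linear speed of cap below 0.02 m/s and contact force between the fingers and cap above 2 N); the arm keeps its last pose, push and grip.
It fails at once if one of the other things on the table was shoved more than 30 mm (distance of any of kettle, mug, tin, bowl, board, cartridge, clip from where it was at the start of the episode above 0.03 m).
It also fails if it takes over 72 s, if anything falls off the work surface, if the arm or the gripper's body presses on something with over 40 N, if the wrist force passes 120 N, or if a joint passes its speed limit or range.

## Working session

There is one attempt and no reset: what is moved stays moved. The work goes in short steps, Python scripts to look and compute and a shell command to move; the robot and the scene stay as the last step left them, time stands still between calls to the robot, and variables do not carry over. Pictures are saved under pics/ and viewed, at most 10 in all, crops included, and the job is handed in when it is done.

```bash
mkdir -p pics
cat > h.py <<'E'
import numpy as np, cv2
from rig import *
def world(f,p):
    R=cv2.Rodrigues(np.array(f["rvec"],float))[0]
    return (np.asarray(p)-np.array(f["tvec"]).ravel())@R
def cloud(f,mask=None):
    K=np.array(f["intrinsics"],float);z=f["range_z"]
    m=(z>0) if mask is None else (mask&(z>0))
    v,u=np.nonzero(m)
    d=np.array([f["k1"],0,0,0,0],float)
    xy=cv2.undistortPoints(np.stack([u,v],1).astype(float)[:,None],K,d)[:,0]
    zz=z[v,u]
    return world(f,np.c_[xy*zz[:,None],zz]),np.c_[u,v]
def save(f,n): cv2.imwrite("pics/"+n,cv2.cvtColor(f["img"],cv2.COLOR_RGB2BGR))
E
python3 - <<'E'
from h import *
np.set_printoptions(precision=3,suppress=True)
ims=[]
for c in("scene","side"):
    f=grab_frame(c); ims.append(f["img"])
    for n in("pantry","door_bar","cap","filter","kettle","mug","tin","bowl","board","cartridge","clip"):
        print(c,n,[(round(d["conf"],2),world(f,d["location"])) for d in recognise(n,c)[:3]])
im=np.vstack(ims); im=cv2.resize(im,(480,600))
cv2.imwrite("pics/a.png",cv2.cvtColor(im,cv2.COLOR_RGB2BGR))
s=get_state();print(s["position"],s["orientation"],s["time"],hold_point_z)
E
```

```text
scene pantry [(0.66, array([0.608, 0.338, 0.138]))]
scene door_bar [(0.58, array([0.584, 0.259, 0.123]))]
scene cap [(0.69, array([ 0.569, -0.239,  0.054]))]
scene filter [(0.64, array([ 0.57 , -0.242,  0.056]))]
scene kettle [(0.73, array([0.535, 0.575, 0.087]))]
scene mug [(0.62, array([ 0.759, -0.033,  0.112]))]
scene tin [(0.9, array([ 0.762, -0.19 ,  0.067]))]
scene bowl [(0.67, array([ 0.417, -0.573,  0.025]))]
scene board [(0.56, array([0.319, 0.486, 0.012]))]
scene cartridge [(0.85, array([ 0.655, -0.444,  0.078])), (0.47, array([ 0.759, -0.193,  0.067]))]
scene clip [(0.62, array([ 0.39 , -0.409,  0.005]))]
side pantry [(0.75, array([0.529, 0.331, 0.126]))]
side door_bar [(0.62, array([0.557, 0.261, 0.113])), (0.52, array([0.31 , 0.482, 0.019]))]
side cap []
side filter [(0.67, array([ 0.286, -0.173,  0.055])), (0.57, array([ 0.535, -0.242,  0.059]))]
side kettle [(0.88, array([0.49 , 0.574, 0.086]))]
side mug [(0.84, array([ 0.732, -0.037,  0.105]))]
side tin [(0.63, array([ 0.726, -0.192,  0.065])), (0.53, array([0.552, 0.257, 0.113])), (0.27, array([ 0.535, -0.24 ,  0.057]))]
side bowl [(0.71, array([ 0.43 , -0.577,  0.023])), (0.49, array([ 0.534, -0.239,  0.058]))]
side board [(0.75, array([0.307, 0.478, 0.018]))]
side cartridge [(0.89, array([ 0.631, -0.444,  0.078]))]
side clip []
[ 0.211 -0.588  0.223] [ 0.985  0.171 -0.     0.   ] 1.2 0.0187
```

View pics/a.png

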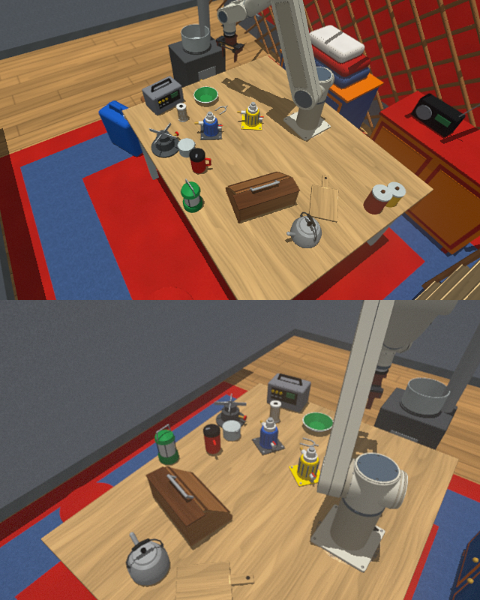

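The scene (top) shows the closed box (~262,195), blue filter (~209,125), yellow look-alike (~251,118), mug, tin, cartridge, kettle and board. I'll fit the box and filter from depth.

Run:
```python
from h import *
np.set_printoptions(precision=4,suppress=True)
P=[]
for c in("scene","side"):
    f=grab_frame(c); p,uv=cloud(f); col=f["img"][uv[:,1],uv[:,0]].astype(int)
    b=(abs(p[:,0]-.6)<.25)&(abs(p[:,1]-.33)<.2)&(p[:,1]<.52)
    for lo,hi,n in((.143,.153,"roof"),(.168,.19,"bar")):
        q=p[b&(p[:,2]>lo)&(p[:,2]<hi)]
        if len(q)<10: print(c,n,len(q)); continue
        (cx,cy),(w,h),a=cv2.minAreaRect((q[:,:2]*1000).astype(np.float32))
        print(c,n,len(q),"median z",np.median(q[:,2]),"rect",cx,cy,w,h,a,"mean",q.mean(0))
        print(cv2.boxPoints(((cx,cy),(w,h),a)).round(0).tolist())
    b=(abs(p[:,0]-.56)<.08)&(abs(p[:,1]+.242)<.08)
    for lo,hi,n in((.121,.13,"shoulder"),(.13,.152,"neckside"),(.152,.16,"necktop"),(.16,.175,"disc"),(.1,.112,"body")):
        q=p[b&(p[:,2]>lo)&(p[:,2]<hi)]
        if len(q)>4:
            (cx,cy),r=cv2.minEnclosingCircle((q[:,:2]*1000).astype(np.float32)); print(c,n,len(q),q.mean(0),cx,cy,r, q[:,:2].min(0),q[:,:2].max(0))
```

```text
scene roof 1727 median z 0.14799227216729496 rect 663.7518310546875 300.9552001953125 154.4240264892578 477.52398681640625 65.4425048828125 mean [0.5991 0.3364 0.1479]
[[414.0, 330.0], [849.0, 131.0], [913.0, 272.0], [479.0, 470.0]]
scene bar 134 median z 0.1803717095548753 rect 589.2540283203125 317.9012756347656 19.893798828125 140.4810791015625 76.82656860351562 mean [0.5919 0.3202 0.18  ]
[[519.0, 324.0], [655.0, 292.0], [660.0, 312.0], [523.0, 344.0]]
scene shoulder 48 [ 0.559  -0.2538  0.125 ] 555.1705932617188 -264.5083312988281 30.961328506469727 [ 0.5249 -0.2945] [ 0.5849 -0.2361]
scene neckside 39 [ 0.5591 -0.2553  0.141 ] 552.1385498046875 -263.53582763671875 25.04299545288086 [ 0.5281 -0.2813] [ 0.5742 -0.2401]
scene necktop 19 [ 0.5567 -0.2577  0.1553] 555.2721557617188 -262.3505554199219 18.65453338623047 [ 0.5377 -0.2778] [ 0.5739 -0.2437]
scene disc 23 [ 0.5561 -0.2628  0.1641] 555.3653564453125 -263.635009765625 14.339298248291016 [ 0.543  -0.2779] [ 0.5674 -0.2493]
scene body 88 [ 0.5634 -0.2483  0.1056] 554.4028930664062 -259.91339111328125 43.857635498046875 [ 0.5
[... 449 characters left out ...]
290.0], [656.0, 310.0], [519.0, 342.0]]
side shoulder 62 [ 0.5439 -0.2533  0.1246] 548.39990234375 -262.62347412109375 29.194021224975586 [ 0.5199 -0.2861] [ 0.577  -0.2343]
side neckside 64 [ 0.5427 -0.2552  0.1415] 545.806640625 -263.4000549316406 22.465665817260742 [ 0.5246 -0.2822] [ 0.5678 -0.2414]
side necktop 26 [ 0.545  -0.2575  0.1548] 548.2067260742188 -261.4051208496094 16.95377540588379 [ 0.5319 -0.2766] [ 0.5652 -0.2483]
side disc 28 [ 0.5494 -0.2638  0.1638] 549.9541625976562 -263.2570495605469 14.38897705078125 [ 0.5371 -0.2766] [ 0.5628 -0.2524]
side body 113 [ 0.5393 -0.249   0.1049] 546.7206420898438 -260.31964111328125 41.861183166503906 [ 0.507  -0.2974] [ 0.5881 -0.2193]
```

```bash
python3 -m jog '[{"grip":0.0878,"delta_pos":[0.02,0.05,0.03],"roll":0.16},{"grip":0.0878,"delta_pos":[0.023,0.055,0.03],"roll":0.16},{"grip":0.0878,"delta_pos":[0.023,0.055,0.03],"roll":0.16},{"grip":0.0878,"delta_pos":[0.023,0.055,0],"roll":0.16},{"grip":0.0878,"delta_pos":[0.023,0.055,0],"roll":0.16},{"grip":0.0878,"delta_pos":[0.023,0.055,0],"roll":0.16},{"grip":0.0878,"delta_pos":[0.023,0.055,0],"roll":0.16},{"grip":0.0878,"delta_pos":[0.023,0.055,0],"roll":0.16}]'
python3 -m jog '[{"grip":0.0878,"delta_pos":[0.023,0.055,0],"roll":0.16},{"grip":0.0878,"delta_pos":[0.023,0.055,0],"roll":0.16},{"grip":0.0878,"delta_pos":[0.023,0.055,0],"roll":0.16},{"grip":0.0878,"delta_pos":[0.023,0.055,0],"roll":0.16},{"grip":0.0878,"delta_pos":[0.023,0.055,0],"roll":0.16},{"grip":0.0878,"delta_pos":[0.023,0.055,0],"roll":0.16},{"grip":0.0878,"delta_pos":[0.023,0.05,0],"roll":0.16},{"grip":0.0878,"delta_pos":[0.023,0.04,0],"roll":0.16}]'
python3 - <<'E'
from h import *
np.set_printoptions(precision=4,suppress=True)
f=grab_frame("wrist"); save(f,"w1.png"); p,uv=cloud(f)
s=get_state();print(s["position"],s["orientation"],s["q"])
b=(abs(p[:,0]-.587)<.25)&(abs(p[:,1]-.317)<.2)
q=p[b&(p[:,2]>.171)&(p[:,2]<.19)]
r=cv2.minAreaRect((q[:,:2]*1000).astype(np.float32));print(r,len(q),q.mean(0),q[:,2].max())
c=q.mean(0)[:2];d=np.linalg.svd(q[:,:2]-c)[2][0];d*=np.sign(d[0]);back=np.array([-d[1],d[0]]);print("dir",d)
r=np.array(r[0])/1000
q=p[b&(p[:,2]>.144)&(p[:,2]<.152)]
X=(q[:,:2]-r)@back;Y=(q[:,:2]-r)@d
print("roof",np.percentile(X,[1,5,50,95,99]),np.percentile(Y,[1,5,95,99]))
for t in np.arange(-.2,.13,.02):
    k=(abs((p[:,:2]-r)@back-t)<.006)&(abs((p[:,:2]-r)@d)<.05)
    if k.sum(): print(round(t,2),np.median(p[k,2]))
E
```

```text
time: 2.3
position: [0.3893, -0.1586, 0.3093]
orientation: [0.686, 0.727, 0.0, 0.001]
ft_force: [0.5, -0.8, 0.0]
width: 0.0881
gripper_force: 0.0
time: 3.3
position: [0.5732, 0.2619, 0.3088]
orientation: [0.115, 0.993, 0.0, 0.0]
ft_force: [0.4, -0.0, 0.2]
width: 0.0876
gripper_force: 0.0
[0.5754 0.2657 0.3086] [0.1116 0.9938 0.0015 0.0009] [ 0.4131  0.3536  1.5288  0.0018  1.2562 -0.9347]
((589.8109741210938, 316.576904296875), (18.017606735229492, 139.73452758789062), 76.23387145996094) 1953 [0.5859 0.3192 0.1807] 0.18431155640499666
dir [ 0.9714 -0.2374]
roof [-0.0377 -0.0345  0.0191  0.0591  0.0629] [-0.1558 -0.1477  0.0949  0.1531]
-0.2 0.00034397843512184756
-0.18 0.0003197717002975419
-0.16 0.0003739165722992131
-0.14 0.04819320922303191
-0.12 0.4128538256156161
-0.1 0.4051365589187236
-0.08 0.40762075065831127
-0.06 0.4157559205183995
-0.04 0.41477048997893473
-0.02 0.40808632904530295
-0.0 0.41269863514394833
0.02 0.395144040075727
0.04 0.14815790068920218
0.06 0.14815547482848035
0.12 7.899200960265274e-05
```

View pics/w1.png

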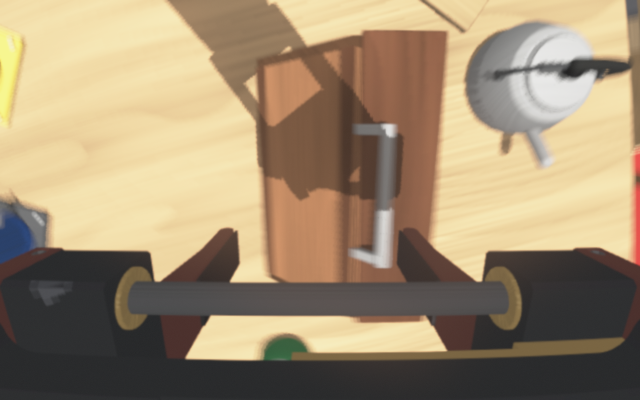

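The wrist view shows the box front (slope on left, ~310,170), the roof on the right and the bar (~378,195). It matches the depth fit; bar is at about (0.588, 0.317). Descend, grip, and compute the arc.

```bash
python3 -m jog '[{"grip":0.0878,"delta_pos":[0.012,0.051,-0.03],"roll":-0.01},{"grip":0.0878,"delta_pos":[0,0,-0.045],"roll":0},{"grip":0.0878,"delta_pos":[0,0,-0.045],"roll":0},{"grip":0.0878,"delta_pos":[0,0,-0.031],"roll":0},{"grip":0.0,"delta_pos":[0,0,0],"roll":0},{"grip":0.0,"delta_pos":[0,0,0],"roll":0},{"grip":0.0,"delta_pos":[0,0,0],"roll":0},{"grip":0.0,"delta_pos":[0,0,0],"roll":0}]'
python3 - <<'E'
import numpy as np
n=16;ph=np.linspace(0,2.31,n+1)+np.pi/4
B=.2*np.cos(ph);Z=.2*np.sin(ph)
P=np.c_[.233*B,.972*B,Z];print((np.diff(P,axis=0)*1000).round(0).tolist(),P[-1]-P[0])
E
```

```text
time: 4.35
position: [0.5854, 0.3109, 0.1593]
orientation: [0.124, 0.992, 0.001, 0.001]
ft_force: [0.1, -0.1, -1.0]
width: 0.0513
gripper_force: 0.0
[[-5.0, -21.0, 19.0], [-6.0, -24.0, 16.0], [-6.0, -26.0, 12.0], [-6.0, -27.0, 8.0], [-7.0, -28.0, 4.0], [-7.0, -28.0, -0.0], [-7.0, -28.0, -4.0], [-6.0, -27.0, -8.0], [-6.0, -25.0, -12.0], [-6.0, -23.0, -16.0], [-5.0, -21.0, -19.0], [-4.0, -18.0, -22.0], [-4.0, -15.0, -25.0], [-3.0, -11.0, -26.0], [-2.0, -7.0, -28.0], [-1.0, -3.0, -29.0]] [-0.07950146 -0.33165418 -0.13218574]
```

```bash
python3 -m jog '[{"grip":0.0,"delta_pos":[0.001,0.004,0],"roll":0},{"grip":0.0,"delta_pos":[0,0,0],"roll":0},{"grip":0.0,"delta_pos":[0,0,0],"roll":0},{"grip":0.0,"delta_pos":[0,0,0],"roll":0},{"grip":0.0,"delta_pos":[0,0,0],"roll":0},{"grip":0.0,"delta_pos":[0,0,0],"roll":0},{"grip":0.0,"delta_pos":[0,0,0],"roll":0},{"grip":0.0,"delta_pos":[0,0,0],"roll":0}]'
```

```text
time: 5.35
position: [0.5868, 0.316, 0.1591]
orientation: [0.123, 0.992, 0.001, 0.001]
ft_force: [1.2, 5.6, 3.6]
width: 0.0111
gripper_force: 30.0
```

Gripped on the bar. Pull along the arc.

```bash
python3 -m jog '[{"grip":0.0,"delta_pos":[-0.005,-0.021,0.019],"roll":0},{"grip":0.0,"delta_pos":[-0.006,-0.024,0.016],"roll":0},{"grip":0.0,"delta_pos":[-0.006,-0.026,0.012],"roll":0},{"grip":0.0,"delta_pos":[-0.006,-0.027,0.008],"roll":0},{"grip":0.0,"delta_pos":[-0.007,-0.028,0.004],"roll":0},{"grip":0.0,"delta_pos":[-0.007,-0.028,0],"roll":0},{"grip":0.0,"delta_pos":[-0.007,-0.028,-0.004],"roll":0},{"grip":0.0,"delta_pos":[-0.006,-0.027,-0.008],"roll":0}]'
python3 -m jog '[{"grip":0.0,"delta_pos":[-0.006,-0.025,-0.012],"roll":0},{"grip":0.0,"delta_pos":[-0.006,-0.023,-0.016],"roll":0},{"grip":0.0,"delta_pos":[-0.005,-0.021,-0.019],"roll":0},{"grip":0.0,"delta_pos":[-0.004,-0.018,-0.022],"roll":0},{"grip":0.0,"delta_pos":[-0.004,-0.015,-0.025],"roll":0},{"grip":0.0,"delta_pos":[-0.003,-0.011,-0.026],"roll":0},{"grip":0.0,"delta_pos":[-0.002,-0.007,-0.026],"roll":0},{"grip":0.0,"delta_pos":[-0.001,-0.003,-0.024],"roll":0}]'
```

```text
time: 6.35
position: [0.535, 0.1047, 0.2028]
orientation: [0.124, 0.992, 0.001, -0.0]
ft_force: [13.3, 11.4, -34.4]
width: 0.0116
gripper_force: 29.9
time: 7.35
position: [0.5071, -0.0119, 0.0343]
orientation: [0.126, 0.992, 0.004, 0.002]
ft_force: [12.5, 58.6, -4.1]
width: 0.0111
gripper_force: 30.0
```

```bash
python3 -m jog '[{"grip":0.03,"delta_pos":[0,0,0],"roll":0},{"grip":0.03,"delta_pos":[0,0,0],"roll":0},{"grip":0.03,"delta_pos":[0,0,0],"roll":0},{"grip":0.03,"delta_pos":[0,0,0.03],"roll":0},{"grip":0.03,"delta_pos":[0,0,0.05],"roll":0},{"grip":0.0878,"delta_pos":[0.01,0.02,0.055],"roll":0},{"grip":0.0878,"delta_pos":[0.01,0.04,0.045],"roll":0},{"grip":0.0878,"delta_pos":[0.01,0.05,0.035],"roll":0}]'
python3 -m jog '[{"grip":0.0878,"delta_pos":[0.01,0.045,0.03],"roll":0.18},{"grip":0.0878,"delta_pos":[0.01,0.045,0.03],"roll":0.18},{"grip":0.0878,"delta_pos":[0.01,0.04,0],"roll":0.18},{"grip":0.0878,"delta_pos":[0,0.01,0],"roll":0.18},{"grip":0.0878,"delta_pos":[0,0,0],"roll":0.18},{"grip":0.0878,"delta_pos":[0,0,0],"roll":0.18},{"grip":0.0878,"delta_pos":[0,0,0],"roll":0.18},{"grip":0.0878,"delta_pos":[0,0,0],"roll":0}]'
python3 - <<'E'
from h import *
np.set_printoptions(precision=4,suppress=True)
s=get_state();print(s["position"],s["orientation"],s["q"])
for c in("wrist","scene","side"):
    f=grab_frame(c); 
    if c=="wrist": save(f,"w2.png")
    p,uv=cloud(f); hsv=cv2.cvtColor(f["img"],cv2.COLOR_RGB2HSV)[uv[:,1],uv[:,0]].astype(int)
    print(c,[(round(d["conf"],2),world(f,d["location"])) for d in recognise("cap",c)[:3]])
    k=(abs(p[:,0]-.57)<.2)&(abs(p[:,1]-.25)<.1)&(p[:,2]>.03)&(p[:,2]<.08)&(hsv[:,0]>3)&(hsv[:,0]<20)&(hsv[:,1]>190)&(hsv[:,2]>120)
    t=k&(p[:,2]>.058)&(p[:,2]<.066)
    print(k.sum(),t.sum())
    if t.sum()>8: print(cv2.minEnclosingCircle((p[t,:2]*1000).astype(np.float32)),p[t].mean(0))
E
```

```text
time: 8.35
position: [0.535, 0.0922, 0.2524]
orientation: [0.125, 0.992, -0.0, 0.001]
ft_force: [0.6, 0.1, 0.1]
width: 0.0565
gripper_force: 0.0
time: 9.35
position: [0.5645, 0.2316, 0.3098]
orientation: [-0.484, 0.875, -0.0, -0.0]
ft_force: [0.6, -0.0, -0.3]
width: 0.0877
gripper_force: 0.0
[0.5645 0.2316 0.3098] [-0.4837  0.8753 -0.0001 -0.0004] [ 0.37    0.3168  1.5785 -0.0003  1.247  -2.2103]
wrist [(0.8, array([0.6033, 0.2355, 0.0622])), (0.75, array([ 0.7314, -0.0433,  0.1281]))]
0 0
scene [(0.61, array([0.6098, 0.2313, 0.0608])), (0.45, array([0.5726, 0.252 , 0.0447]))]
13 11
((610.0504150390625, 234.992431640625), 27.175857543945312) [0.6147 0.2302 0.061 ]
side [(0.65, array([0.5894, 0.2424, 0.0675]))]
43 31
((607.4620971679688, 243.14663696289062), 27.576509475708008) [0.5937 0.2465 0.0611]
```

View pics/w2.png

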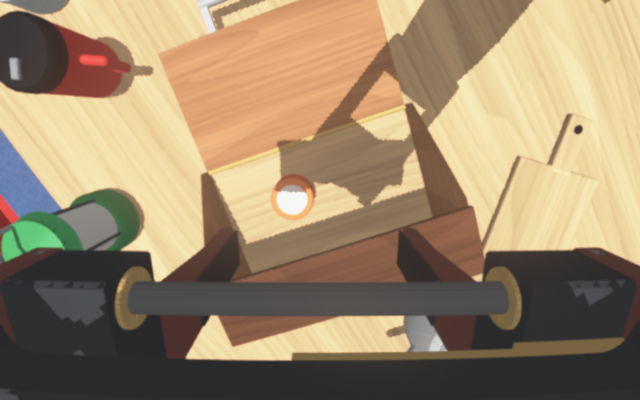

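The front is fully down; the cap (orange ring with white top, ~293,198) stands on the box floor. Swing the wrist so the fingers close along the box width.

```bash
python3 -m jog '[{"grip":0.0878,"delta_pos":[0,0,0],"roll":-0.176},{"grip":0.0878,"delta_pos":[0,0,0],"roll":-0.176},{"grip":0.0878,"delta_pos":[0,0,0],"roll":-0.176},{"grip":0.0878,"delta_pos":[0,0,0],"roll":-0.176},{"grip":0.0878,"delta_pos":[0,0,0],"roll":-0.176},{"grip":0.0878,"delta_pos":[0,0,0],"roll":-0.176},{"grip":0.0878,"delta_pos":[0,0,0],"roll":-0.176},{"grip":0.0878,"delta_pos":[0,0,0],"roll":-0.176}]'
python3 -m jog '[{"grip":0.0878,"delta_pos":[0.01,0.001,-0.01],"roll":-0.176},{"grip":0.0878,"delta_pos":[0.01,0.001,-0.01],"roll":-0.176},{"grip":0.0878,"delta_pos":[0.01,0.001,-0.01],"roll":-0.176},{"grip":0.0878,"delta_pos":[0.01,0.002,-0.01],"roll":-0.176},{"grip":0.0878,"delta_pos":[0.002,0.001,-0.01],"roll":-0.176},{"grip":0.0878,"delta_pos":[0,0,-0.01],"roll":-0.176},{"grip":0.0878,"delta_pos":[0,0,0],"roll":-0.176},{"grip":0.0878,"delta_pos":[0,0,0],"roll":-0.176}]'
python3 - <<'E'
from h import *
np.set_printoptions(precision=4,suppress=True)
s=get_state();print(s["position"],s["orientation"],s["q"])
f=grab_frame("wrist"); save(f,"w3.png"); p,uv=cloud(f)
print([(round(d["conf"],2),world(f,d["location"])) for d in recognise("cap","wrist")[:3]])
t=(np.hypot(p[:,0]-.607,p[:,1]-.238)<.06)&(p[:,2]>.057)&(p[:,2]<.068)
if t.sum()>8: print(t.sum(),cv2.minEnclosingCircle((p[t,:2]*1000).astype(np.float32)),p[t].mean(0),p[t].min(0),p[t].max(0))
E
```

```text
time: 10.65
position: [0.5647, 0.2326, 0.3098]
orientation: [0.2, 0.98, -0.0, -0.0]
ft_force: [0.0, -0.5, 0.1]
width: 0.0876
gripper_force: 0.0
time: 11.65
position: [0.6067, 0.2386, 0.2495]
orientation: [0.787, 0.617, -0.0, -0.0]
ft_force: [-1.0, 0.2, 0.1]
width: 0.0878
gripper_force: 0.0
[0.6067 0.2386 0.2495] [ 0.7866  0.6174 -0.0003 -0.0001] [ 0.3564  0.4358  1.5433 -0.      1.163   0.5963]
[]
1998 ((610.9989624023438, 240.03526306152344), 28.936565399169922) [0.6109 0.2407 0.0625] [0.5824 0.2115 0.0571] [0.6394 0.2689 0.0651]
```

View pics/w3.png

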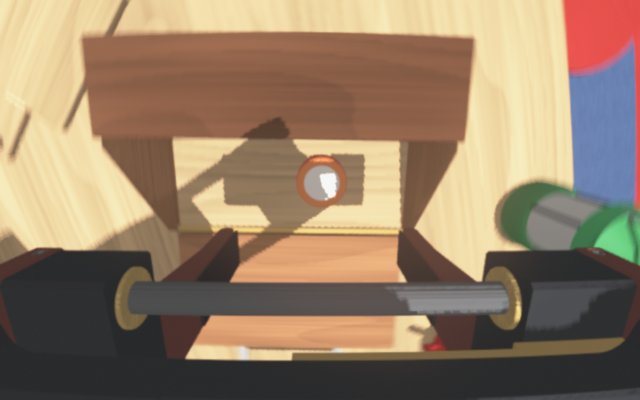

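Cap at (322,182) in the wrist view, fit to (0.611, 0.240). Descend and grasp.

```bash
python3 -m jog '[{"grip":0.0878,"delta_pos":[0.004,0.0015,-0.05],"roll":0},{"grip":0.0878,"delta_pos":[0,0,-0.05],"roll":0},{"grip":0.0878,"delta_pos":[0,0,-0.05],"roll":0},{"grip":0.0878,"delta_pos":[0,0,-0.04],"roll":0},{"grip":0.0878,"delta_pos":[0,0,-0.029],"roll":0},{"grip":0.0,"delta_pos":[0,0,0],"roll":0},{"grip":0.0,"delta_pos":[0,0,0],"roll":0},{"grip":0.0,"delta_pos":[0,0,0],"roll":0}]'
python3 -m jog '[{"grip":0.0,"delta_pos":[0,0,0],"roll":0},{"grip":0.0,"delta_pos":[0,0,0],"roll":0},{"grip":0.0,"delta_pos":[0,0,0.03],"roll":0},{"grip":0.0,"delta_pos":[0,0,0.04],"roll":0},{"grip":0.0,"delta_pos":[0,0,0.05],"roll":0},{"grip":0.0,"delta_pos":[0,0,0.05],"roll":0},{"grip":0.0,"delta_pos":[0,0,0.04],"roll":0},{"grip":0.0,"delta_pos":[0,-0.03,0.02],"roll":0}]'
```

```text
time: 12.75
position: [0.6119, 0.2406, 0.0327]
orientation: [0.784, 0.62, 0.001, 0.0]
ft_force: [-0.3, -0.1, 0.8]
width: 0.0612
gripper_force: 0.0
time: 13.75
position: [0.6116, 0.2115, 0.2642]
orientation: [0.784, 0.621, 0.002, 0.001]
ft_force: [0.5, -0.8, -1.2]
width: 0.0583
gripper_force: 30.0
```

```bash
python3 -m jog '[{"grip":0.0,"delta_pos":[-0.008,-0.05,0.005],"roll":0},{"grip":0.0,"delta_pos":[-0.009,-0.06,0],"roll":0},{"grip":0.0,"delta_pos":[-0.009,-0.06,0],"roll":0},{"grip":0.0,"delta_pos":[-0.009,-0.06,0],"roll":0},{"grip":0.0,"delta_pos":[-0.009,-0.06,0],"roll":0},{"grip":0.0,"delta_pos":[-0.009,-0.06,0],"roll":0},{"grip":0.0,"delta_pos":[-0.009,-0.06,0],"roll":0},{"grip":0.0,"delta_pos":[-0.009,-0.06,0],"roll":0}]'
python3 -m jog '[{"grip":0.0,"delta_pos":[0,-0.03,0],"roll":0},{"grip":0.0,"delta_pos":[0,-0.02,0],"roll":0},{"grip":0.0,"delta_pos":[0,0,0],"roll":0},{"grip":0.0,"delta_pos":[0,0,0],"roll":0},{"grip":0.0,"delta_pos":[0,0,0],"roll":0},{"grip":0.0,"delta_pos":[0,0,0],"roll":0},{"grip":0.0,"delta_pos":[0,0,0],"roll":0},{"grip":0.0,"delta_pos":[0,0,0],"roll":0}]'
python3 - <<'E'
from h import *
np.set_printoptions(precision=4,suppress=True)
s=get_state();print(s["position"],s["orientation"],s["q"],s["width"])
f=grab_frame("wrist"); save(f,"w4.png"); p,uv=cloud(f)
b=np.hypot(p[:,0]-.551,p[:,1]+.263)<.06
for lo,hi,n in((.122,.128,"shoulder"),(.152,.158,"necktop"),(.162,.169,"disc"),(.1,.109,"body")):
    q=p[b&(p[:,2]>lo)&(p[:,2]<hi)]
    if len(q)>4: print(n,len(q),q.mean(0),cv2.minEnclosingCircle((q[:,:2]*1000).astype(np.float32)))
E
```

```text
time: 14.75
position: [0.5391, -0.2618, 0.2664]
orientation: [0.784, 0.62, 0.0, 0.0]
ft_force: [0.8, 0.0, -1.7]
width: 0.0584
gripper_force: 30.0
time: 15.75
position: [0.5398, -0.3097, 0.2659]
orientation: [0.784, 0.62, -0.0, -0.0]
ft_force: [-0.2, 0.8, -0.5]
width: 0.0583
gripper_force: 30.0
[ 0.5398 -0.3097  0.2659] [ 0.7844  0.6202 -0.     -0.    ] [-0.54    0.3749  1.5975 -0.      1.1692 -0.3073] 0.058345693187677614
shoulder 1379 [ 0.5543 -0.2636  0.1253] ((554.17333984375, -265.90374755859375), 29.990673065185547)
necktop 602 [ 0.554  -0.2647  0.1539] ((553.9722290039062, -265.6770935058594), 18.58599090576172)
disc 751 [ 0.5542 -0.2656  0.1652] ((554.1311645507812, -265.6865234375), 12.914304733276367)
body 2083 [ 0.5546 -0.2619  0.1051] ((554.22216796875, -266.11236572265625), 42.06332015991211)
```

View pics/w4.png

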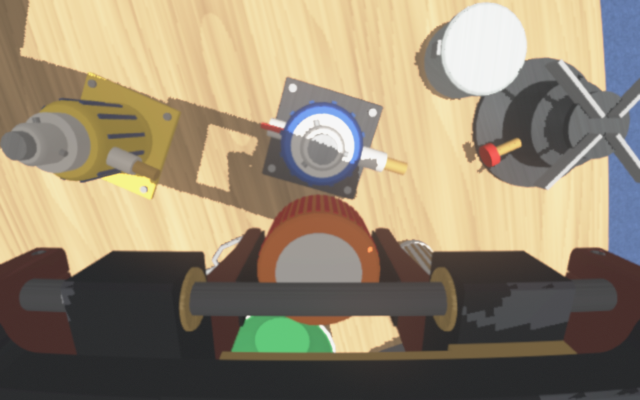

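Filter (blue, ~322,145) is sharply located at (0.5541, −0.2657), cap held at (318,265). Set the cap on the neck as a stow, then shut the front.

```bash
python3 -m jog '[{"grip":0.0,"delta_pos":[0.008,0.022,-0.01],"roll":0},{"grip":0.0,"delta_pos":[0.007,0.0225,-0.02],"roll":0},{"grip":0.0,"delta_pos":[0,0,-0.03],"roll":0},{"grip":0.0,"delta_pos":[0,0,-0.03],"roll":0},{"grip":0.0,"delta_pos":[0,0,-0.02],"roll":0},{"grip":0.0,"delta_pos":[0,0,-0.009],"roll":0},{"grip":0.0,"delta_pos":[0,0,0],"roll":0},{"grip":0.0,"delta_pos":[0,0,0],"roll":0}]'
```

```text
time: 16.8
position: [0.5551, -0.265, 0.1471]
orientation: [0.784, 0.62, 0.0, 0.0]
ft_force: [-0.1, -0.7, -0.8]
width: 0.0582
gripper_force: 30.0
```

```bash
python3 -m jog '[{"grip":0.0,"delta_pos":[0,0,-0.0015],"roll":0},{"grip":0.0,"delta_pos":[0,0,-0.001],"roll":0},{"grip":0.0,"delta_pos":[0,0,0],"roll":0},{"grip":0.0878,"delta_pos":[0,0,0],"roll":0},{"grip":0.0878,"delta_pos":[0,0,0],"roll":0},{"grip":0.0878,"delta_pos":[0,0,0],"roll":0},{"grip":0.0878,"delta_pos":[0,0,0.03],"roll":0},{"grip":0.0878,"delta_pos":[0,0,0.045],"roll":0}]'
python3 -m jog '[{"grip":0.03,"delta_pos":[-0.001,0.01,0.05],"roll":0.176},{"grip":0.03,"delta_pos":[-0.007,0.035,0.01],"roll":0.175},{"grip":0.03,"delta_pos":[-0.008,0.04,0],"roll":0.175},{"grip":0.03,"delta_pos":[-0.008,0.04,0],"roll":0.175},{"grip":0.03,"delta_pos":[-0.008,0.04,0],"roll":0.175},{"grip":0.03,"delta_pos":[-0.008,0.04,0],"roll":0.175},{"grip":0.03,"delta_pos":[-0.007,0.035,0],"roll":0.175},{"grip":0.03,"delta_pos":[-0.001,0.01,0],"roll":0.175}]'
python3 - <<'E'
from h import *
np.set_printoptions(precision=4,suppress=True)
s=get_state();print(s["position"],s["orientation"],s["q"],s["width"])
f=grab_frame("scene"); p,uv=cloud(f)
b=np.hypot(p[:,0]-.554,p[:,1]+.266)<.04
q=p[b&(p[:,2]>.15)]; z=q[:,2]; print("captop",np.percentile(z,[5,50,95,99]),len(q))
q=q[z>.168];print(cv2.minEnclosingCircle((q[:,:2]*1000).astype(np.float32)) if len(q) else 0)
for c in("scene","side"):
    f=grab_frame(c); p,uv=cloud(f)
    h=np.array([.5539,.1789]);bk=np.array([.233,.972]);d=np.array([.972,-.233])
    X=(p[:,:2]-h)@bk;Y=(p[:,:2]-h)@d
    k=(X<-.18)&(X>-.23)&(abs(Y)<.055)&(p[:,2]>.03)&(p[:,2]<.06)
    print(c,k.sum(),X[k].mean() if k.any() else 0,np.percentile(p[k,2],[50,95]) if k.any() else 0)
ims=cv2.resize(f["img"][120:320,150:500],(700,400));cv2.imwrite("pics/s5.png",cv2.cvtColor(ims,cv2.COLOR_RGB2BGR))
E
```

```text
time: 17.8
position: [0.5537, -0.2649, 0.2185]
orientation: [0.785, 0.62, -0.001, -0.002]
ft_force: [0.9, -1.1, 0.6]
width: 0.0874
gripper_force: 0.0
time: 18.8
position: [0.5061, -0.0136, 0.2793]
orientation: [0.196, 0.981, 0.0, -0.0]
ft_force: [0.7, 0.1, -0.4]
width: 0.0299
gripper_force: 0.0
[ 0.5061 -0.0136  0.2793] [ 0.1963  0.9806  0.0001 -0.0002] [-0.0506  0.1805  1.8322  0.0003  1.1292 -1.2264] 0.02987960152487974
captop [0.1526 0.1739 0.18   0.1817] 148
((556.3580932617188, -265.37481689453125), 29.915067672729492)
scene 69 -0.1940814742726931 [0.0452 0.0532]
side 94 -0.19480772040831915 [0.0456 0.0502]
```

View pics/s5.png

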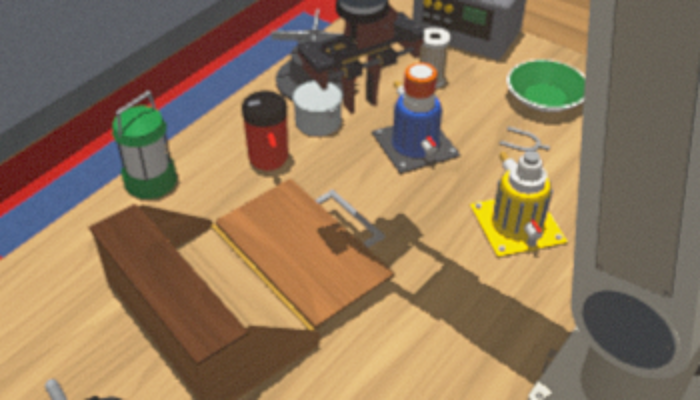

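The cap (orange, ~420,80) sits on the blue filter's neck; the front lies open with the bar at ~(350,215). Descend on the bar and grip.

```bash
python3 -m jog '[{"grip":0.03,"delta_pos":[0.001,-0.001,-0.055],"roll":0.155},{"grip":0.03,"delta_pos":[0,0,-0.055],"roll":0},{"grip":0.03,"delta_pos":[0,0,-0.055],"roll":0},{"grip":0.03,"delta_pos":[0,0,-0.05],"roll":0},{"grip":0.03,"delta_pos":[0,0,-0.04],"roll":0},{"grip":0.0,"delta_pos":[0,0,0],"roll":0},{"grip":0.0,"delta_pos":[0,0,0],"roll":0},{"grip":0.0,"delta_pos":[0,0,0],"roll":0}]'
python3 - <<'E'
import numpy as np
n=22;ph=np.linspace(2.32,-.03,n+1)+np.pi/4
B=.2*np.cos(ph);Z=.2*np.sin(ph)
P=np.c_[.235*B,.972*B,Z];print((np.diff(P,axis=0)*1000).round(0).astype(int).tolist(),P[-1]-P[0])
E
```

```text
time: 19.95
position: [0.5071, -0.0114, 0.0254]
orientation: [0.126, 0.992, 0.003, -0.001]
ft_force: [-1.2, 44.1, -4.7]
width: 0.0111
gripper_force: 30.1
[[0, 2, 21], [1, 4, 21], [1, 6, 20], [2, 8, 20], [2, 10, 19], [3, 12, 17], [3, 14, 16], [4, 15, 14], [4, 17, 13], [4, 18, 11], [5, 19, 9], [5, 20, 6], [5, 20, 4], [5, 21, 2], [5, 21, 0], [5, 21, -3], [5, 20, -5], [5, 20, -7], [5, 19, -9], [4, 18, -11], [4, 16, -13], [4, 15, -15]] [0.08118515 0.33579561 0.1298784 ]
```

```bash
python3 -m jog '[{"grip":0.0,"delta_pos":[0.001,0.003,0],"roll":0},{"grip":0.0,"delta_pos":[0,0.002,0.021],"roll":0},{"grip":0.0,"delta_pos":[0.001,0.004,0.021],"roll":0},{"grip":0.0,"delta_pos":[0.001,0.006,0.02],"roll":0},{"grip":0.0,"delta_pos":[0.002,0.008,0.02],"roll":0},{"grip":0.0,"delta_pos":[0.002,0.01,0.019],"roll":0},{"grip":0.0,"delta_pos":[0.003,0.012,0.017],"roll":0},{"grip":0.0,"delta_pos":[0.003,0.014,0.016],"roll":0}]'
python3 -m jog '[{"grip":0.0,"delta_pos":[0.004,0.015,0.014],"roll":0},{"grip":0.0,"delta_pos":[0.004,0.017,0.013],"roll":0},{"grip":0.0,"delta_pos":[0.004,0.018,0.011],"roll":0},{"grip":0.0,"delta_pos":[0.005,0.019,0.009],"roll":0},{"grip":0.0,"delta_pos":[0.005,0.02,0.006],"roll":0},{"grip":0.0,"delta_pos":[0.005,0.02,0.004],"roll":0},{"grip":0.0,"delta_pos":[0.005,0.021,0.002],"roll":0},{"grip":0.0,"delta_pos":[0.005,0.02,0],"roll":0}]'
```

```text
time: 20.95
position: [0.5214, 0.0493, 0.1577]
orientation: [0.126, 0.992, 0.005, 0.001]
ft_force: [16.0, 38.8, -46.9]
width: 0.0113
gripper_force: 29.9
time: 21.95
position: [0.5554, 0.1929, 0.2183]
orientation: [0.124, 0.992, -0.001, -0.002]
ft_force: [-9.5, -0.2, -4.5]
width: 0.0112
gripper_force: 29.9
```

Nearly past upright; continue the arc to shut.

```bash
python3 -m jog '[{"grip":0.0,"delta_pos":[0.005,0.02,-0.003],"roll":0},{"grip":0.0,"delta_pos":[0.005,0.02,-0.005],"roll":0},{"grip":0.0,"delta_pos":[0.005,0.02,-0.007],"roll":0},{"grip":0.0,"delta_pos":[0.005,0.018,-0.009],"roll":0},{"grip":0.0,"delta_pos":[0.004,0.017,-0.011],"roll":0},{"grip":0.0,"delta_pos":[0.004,0.016,-0.013],"roll":0},{"grip":0.0,"delta_pos":[0.002,0.008,-0.008],"roll":0},{"grip":0.0,"delta_pos":[0,0,0],"roll":0}]'
```

```text
time: 22.95
position: [0.588, 0.3142, 0.1641]
orientation: [0.124, 0.992, 0.002, 0.001]
ft_force: [-7.2, 3.9, 2.3]
width: 0.0111
gripper_force: 30.1
```

```bash
python3 -m jog '[{"grip":0.0878,"delta_pos":[0,0,0],"roll":0},{"grip":0.0878,"delta_pos":[0,0,0],"roll":0},{"grip":0.0878,"delta_pos":[0,0,0],"roll":0},{"grip":0.0878,"delta_pos":[0,0,0.02],"roll":0},{"grip":0.0878,"delta_pos":[0,0,0.045],"roll":0},{"grip":0.0878,"delta_pos":[0,-0.01,0.055],"roll":0},{"grip":0.0878,"delta_pos":[-0.003,-0.05,0],"roll":0},{"grip":0.0878,"delta_pos":[-0.003,-0.055,0],"roll":0}]'
python3 -m jog '[{"grip":0.0878,"delta_pos":[-0.003,-0.058,0],"roll":0},{"grip":0.0878,"delta_pos":[-0.003,-0.058,0],"roll":0},{"grip":0.0878,"delta_pos":[-0.003,-0.058,0],"roll":0},{"grip":0.0878,"delta_pos":[-0.003,-0.058,0],"roll":0},{"grip":0.0878,"delta_pos":[-0.003,-0.058,0],"roll":0},{"grip":0.0878,"delta_pos":[-0.003,-0.058,0],"roll":0},{"grip":0.0878,"delta_pos":[-0.003,-0.058,0],"roll":0},{"grip":0.0878,"delta_pos":[-0.003,-0.03,0],"roll":0}]'
python3 - <<'E'
from h import *
np.set_printoptions(precision=4,suppress=True)
s=get_state();print(s["position"],s["orientation"],s["q"],s["width"])
for c in("scene","side"):
    f=grab_frame(c); p,uv=cloud(f)
    h=np.array([.5868,.316]);bk=np.array([.233,.972]);d=np.array([.972,-.233])
    X=(p[:,:2]-h)@bk;Y=(p[:,:2]-h)@d
    k=(abs(X)<.03)&(abs(Y)<.055)&(p[:,2]>.165)&(p[:,2]<.21)
    print(c,"bar",k.sum(),X[k].mean(),np.percentile(p[k,2],[50,95]))
E
```

```text
time: 23.95
position: [0.5823, 0.1959, 0.284]
orientation: [0.123, 0.992, 0.001, 0.002]
ft_force: [0.4, 0.3, -0.4]
width: 0.0859
gripper_force: 0.0
time: 24.95
position: [0.5575, -0.2426, 0.283]
orientation: [0.125, 0.992, -0.001, 0.001]
ft_force: [-0.4, -0.3, -0.3]
width: 0.0877
gripper_force: 0.0
[ 0.5575 -0.2426  0.283 ] [ 0.1249  0.9922 -0.0005  0.0009] [-0.4298  0.3356  1.6142 -0.0005  1.1898 -1.75  ] 0.08767763831338818
scene bar 102 0.005508739786784118 [0.1803 0.1851]
side bar 127 0.004478254421910722 [0.1805 0.1835]
```

The front is shut (bar height as at the start). Regrip the cap.

```bash
python3 -m jog '[{"grip":0.0878,"delta_pos":[-0.003,-0.023,-0.01],"roll":0},{"grip":0.0878,"delta_pos":[0,0,-0.045],"roll":0},{"grip":0.0878,"delta_pos":[0,0,-0.045],"roll":0},{"grip":0.0878,"delta_pos":[0,0,-0.03],"roll":0},{"grip":0.0878,"delta_pos":[0,0,-0.007],"roll":0},{"grip":0.0,"delta_pos":[0,0,0],"roll":0},{"grip":0.0,"delta_pos":[0,0,0],"roll":0},{"grip":0.0,"delta_pos":[0,0,0],"roll":0}]'
python3 -m jog '[{"grip":0.0,"delta_pos":[0,0,0],"roll":0},{"grip":0.0,"delta_pos":[0,0,0],"roll":0},{"grip":0.0,"delta_pos":[0,0,-0.001],"roll":0},{"grip":0.0,"delta_pos":[0,0,-0.001],"roll":0},{"grip":0.0,"delta_pos":[0,0,0],"roll":0},{"grip":0.0,"delta_pos":[0,0,0],"roll":0},{"grip":0.0,"delta_pos":[0,0,0],"roll":0},{"grip":0.0,"delta_pos":[0,0,0],"roll":0}]'
```

```text
time: 26.05
position: [0.5557, -0.2635, 0.1459]
orientation: [0.123, 0.992, -0.001, 0.001]
ft_force: [-1.7, -13.4, 0.9]
width: 0.0612
gripper_force: 6.9
time: 27.05
position: [0.5555, -0.265, 0.1457]
orientation: [0.123, 0.992, -0.002, 0.002]
ft_force: [-6.6, -7.2, 15.1]
width: 0.0579
gripper_force: 30.0
```

```bash
python3 -m jog '[{"grip":0.0,"delta_pos":[-0.0005,-0.001,0],"roll":-0.06},{"grip":0.0,"delta_pos":[0,0,0],"roll":-0.06},{"grip":0.0,"delta_pos":[0,0,0],"roll":-0.06},{"grip":0.0,"delta_pos":[0,0,0],"roll":-0.06},{"grip":0.0,"delta_pos":[0,0,0],"roll":-0.06},{"grip":0.0,"delta_pos":[0,0,0],"roll":-0.06},{"grip":0.0,"delta_pos":[0,0,0],"roll":-0.06},{"grip":0.0,"delta_pos":[0,0,0],"roll":-0.06}]'
python3 -c "
from rig import *;s=get_state();print(s['position'],s['ft_torque'],s['q'][5])"
```

```text
time: 28.05
position: [0.5559, -0.2659, 0.1457]
orientation: [0.356, 0.934, -0.001, 0.003]
ft_force: [-3.5, -6.8, 12.4]
width: 0.0582
gripper_force: 30.0
[ 0.55587262 -0.26587537  0.14571189] [-1.13854595  0.51385863  0.2503213 ] -1.3045022091697835
```

```bash
python3 -m jog '[{"grip":0.0,"delta_pos":[-0.001,-0.0005,0],"roll":-0.06},{"grip":0.0,"delta_pos":[0,0,0],"roll":-0.06},{"grip":0.0,"delta_pos":[0,0,0],"roll":-0.06},{"grip":0.0,"delta_pos":[0,0,0],"roll":-0.06},{"grip":0.0,"delta_pos":[0,0,0],"roll":-0.06},{"grip":0.0,"delta_pos":[0,0,0],"roll":-0.06},{"grip":0.0,"delta_pos":[0,0,0],"roll":-0.06},{"grip":0.0,"delta_pos":[0,0,0],"roll":-0.06}]'
python3 -c "
from rig import *;s=get_state();print(s['position'],s['ft_torque'],s['q'][5])"
```

```text
time: 29.05
position: [0.5553, -0.2659, 0.1455]
orientation: [0.568, 0.823, -0.0, 0.003]
ft_force: [-1.0, -4.4, 9.1]
width: 0.0577
gripper_force: 30.0
[ 0.55532091 -0.2658905   0.14549529] [-0.79089816 -0.0341143   0.13608172] -0.8258344473835101
```

```bash
python3 -m jog '[{"grip":0.0,"delta_pos":[0,-0.0005,-0.001],"roll":-0.06},{"grip":0.0,"delta_pos":[0,0,0],"roll":-0.06},{"grip":0.0,"delta_pos":[0,0,0],"roll":-0.06},{"grip":0.0,"delta_pos":[0,0,0],"roll":-0.06},{"grip":0.0,"delta_pos":[0,0,0],"roll":-0.06},{"grip":0.0,"delta_pos":[0,0,0],"roll":-0.06},{"grip":0.0,"delta_pos":[0,0,0],"roll":-0.06},{"grip":0.0,"delta_pos":[0,0,0],"roll":-0.06}]'
python3 -c "
from rig import *;s=get_state();print(s['position'],s['ft_torque'],s['q'][5])"
```

```text
time: 30.05
position: [0.5545, -0.2662, 0.1429]
orientation: [0.747, 0.664, -0.0, 0.003]
ft_force: [0.2, -5.5, 2.9]
width: 0.0579
gripper_force: 30.0
[ 0.55453343 -0.2661797   0.14292   ] [-1.13125775 -0.05988926  0.86057043] -0.3471709986021265
```

It dropped and the torque rose: keyed. Relieve the turn and push down.

```bash
python3 -m jog '[{"grip":0.0,"delta_pos":[0,0,-0.001],"roll":0.05},{"grip":0.0,"delta_pos":[0,0,-0.001],"roll":0.05},{"grip":0.0,"delta_pos":[0,0,-0.001],"roll":0.03},{"grip":0.0,"delta_pos":[0,0,-0.002],"roll":0},{"grip":0.0,"delta_pos":[0,0,-0.002],"roll":0},{"grip":0.0,"delta_pos":[0,0,-0.002],"roll":0},{"grip":0.0,"delta_pos":[0,0,-0.001],"roll":0},{"grip":0.0,"delta_pos":[0,0,0],"roll":0}]'
python3 -c "
from rig import *;s=get_state();print(s['position'],s['ft_torque'],s['q'][5])"
```

```text
time: 31.05
position: [0.5544, -0.2659, 0.1351]
orientation: [0.702, 0.712, 0.0, 0.002]
ft_force: [-7.3, -2.3, 21.2]
width: 0.058
gripper_force: 30.0
[ 0.55440505 -0.2659379   0.1350545 ] [-0.3731442   0.97138341 -0.01074516] -0.4781395667794812
```

```bash
python3 -m jog '[{"grip":0.0,"delta_pos":[0.0005,0,-0.001],"roll":0},{"grip":0.0,"delta_pos":[0,0,0],"roll":0},{"grip":0.0,"delta_pos":[0,0,0],"roll":0},{"grip":0.0,"delta_pos":[0,0,0],"roll":0},{"grip":0.0,"delta_pos":[0,0,0],"roll":0},{"grip":0.0,"delta_pos":[0,0,0],"roll":0},{"grip":0.0,"delta_pos":[0,0,0],"roll":0},{"grip":0.0,"delta_pos":[0,0,0],"roll":0}]'
python3 - <<'E'
from h import *
np.set_printoptions(precision=4,suppress=True)
s=get_state();print(s["position"],s["ft_torque"])
f=grab_frame("wrist");save(f,"w6.png");p,uv=cloud(f)
q=p[(np.hypot(p[:,0]-.5541,p[:,1]+.2657)<.035)&(p[:,2]>.15)&(p[:,2]<.185)];print(len(q),np.percentile(q[:,2],[5,25,50,75,95]))
f=grab_frame("side");p,uv=cloud(f);save(f,"s6.png")
q=p[(np.hypot(p[:,0]-.5541,p[:,1]+.2657)<.035)&(p[:,2]>.15)&(p[:,2]<.185)];print(len(q),np.percentile(q[:,2],[5,25,50,75,95]) if len(q) else 0)
E
```

```text
time: 32.05
position: [0.5544, -0.266, 0.1349]
orientation: [0.702, 0.712, -0.0, 0.002]
ft_force: [-11.0, -1.2, 28.6]
width: 0.0578
gripper_force: 30.0
[ 0.5544 -0.266   0.1349] [-0.2745  1.8243  0.0279]
9953 [0.1575 0.1648 0.1656 0.1662 0.1744]
186 [0.1518 0.1606 0.1637 0.1659 0.1781]
```

View pics/w6.png

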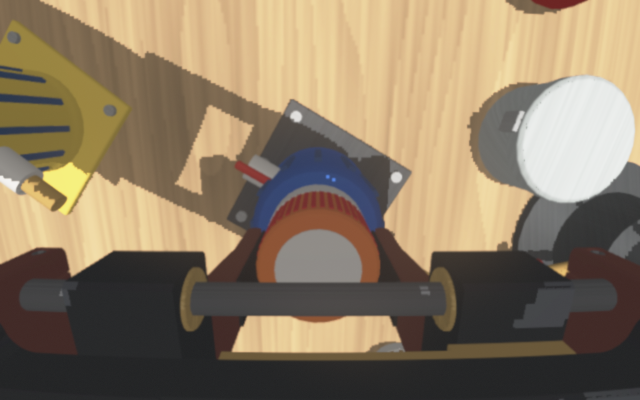

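View pics/s6.png

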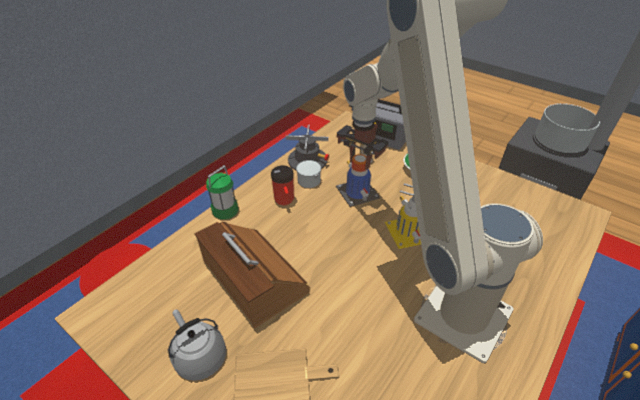

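The wrist view shows the cap (318,262) seated and held: its top is at 165.6 mm, so the rim is home. The side view shows the front shut (~245,265) and the other things in place. Handing in.

```bash
python3 -c "
from rig import *;print(sign_off())"
```

```text
the job is handed in; nothing more can be done
None
```

The cap is keyed and pushed home on the blue filter's neck, with the gripper still holding it down so you can slip the clip on. The box front is shut, the other things were not moved as far as the pictures show, and the job was handed in at about 32 s; the hand-in gave no verdict.

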